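# Put the lid on a turned wooden box and close its carton

## Task

The pale turned wooden box standing in the open carton needs its lid: gently set the pale lid with the red knob on it, so that it sits fully down and level, and let go. Then close the carton: fold the plain flap down flat first, and after it the flap with the white label so that it lies on top. The box stays upright in the carton with its lid on, and everything else on the bench stays where it is.

Things in the scene. Friction and masses are not known exactly. Their poses are not given: they have to be found in the camera images.
- carton: cardboard carton fixed to the bench, 170 mm (its x) by 175 mm (its y) by 110 mm tall, walls and floor 4 mm, open at the top, with a flap hinged on the rim of its +y side (inner flap, to the robot's left) and one on the -y side (outer flap). Origin at the centre of its underside, z up
- flap_inner (a joint): angle of the inner flap, rad: plain brown cardboard, hinged along the carton's +y rim, 95 mm long from the hinge, 168 mm wide, 4 mm thick; 0 = folded level over the carton, 1.57 = standing upright, more = leaning outwards; stiff, stays where it is left (about 0.5 N at its edge)
- flap_outer (a joint): angle of the outer flap, rad: as the inner flap, but on the carton's -y rim, with a white paper label on both faces; 0 = folded level, its free edge overlapping the inner flap; 1.57 = upright, more = leaning outwards
- flap_inner_hinge (a point): middle of the inner flap's hinge line, 112 mm above the bench; axes as the carton's
- flap_outer_hinge (a point): middle of the outer flap's hinge line, 117 mm above the bench; axes as the carton's
- flap_inner_edge (a point): middle of the inner flap's free edge, moves with the flap
- flap_outer_edge (a point): middle of the outer flap's free edge, moves with the flap
- pot: loose round turned box of pale wood, no lid on, standing inside the carton on its floor; 92 mm across, 62 mm tall, wall 5 mm (mouth 82 mm across); origin at the centre of its underside, z up; about 0.28 kg
- pot_rim (a point): centre of the turned box's mouth, level with its rim, 62 mm above its underside
- lid: loose lid of the turned box, pale wood with a red knob, lying right way up on the bench: a flange 96 mm across and 7 mm thick, below it a plug 76 mm across and 6 mm deep with a bevelled edge that goes into the mouth, above it a round knob 26 mm across and 26 mm high. Origin at the centre of the plug's underside, z up; total height 39 mm; about 0.11 kg
- lid_knob (a point): middle of the lid's knob, 26 mm above the lid's origin: where to grip
- lid_seat (a point): centre of the underside of the lid's flange, 6 mm above the lid's origin: comes to the centre of the box's mouth (point pot_rim) when the lid is seated
- dark_lid: loose bystander: a larger dark wooden lid (116 mm across) with a yellow knob, belongs to another box and does not fit; same shape as the lid; origin at the centre of its underside
- glue: loose bystander: white glue bottle with an orange cap, 54 mm across, 150 mm tall; origin at the centre of its foot
- varnish: loose bystander: steel can with a paper label, 62 mm across, 110 mm tall; origin at the centre of its foot
- toy_car: loose bystander: wooden toy car, 110 mm long (its x), 54 mm wide, 58 mm tall; origin underneath at its centre
- screwdriver: loose bystander: screwdriver lying on the bench, 190 mm long along its x, about 30 mm thick
- sanding_block: loose bystander: cork sanding block with a black sole, 100 mm (its x) by 40 mm by 34 mm tall; origin at the centre of its underside
- wheels: loose bystander: three toy wheels glued in a stack, 48 mm across, 42 mm tall; origin at the centre of its underside
- hammer: loose bystander: hammer lying on the bench, 250 mm long along its x, up to 110 mm across its head
Mind the look-alikes: they are no part of the job. What is shaped like the lid but green or purple is not meant.

How it is judged (in metres and radians):
On the way, in this order (a step that is already met when the one before it is completed fails the run):
1. the lid sits seated and level on the box in the carton, let go, with both flaps still open (horizontal distance between lid_seat and pot_rim below 0.005 m and z of lid_seat in the frame of pot_rim between -0.003 and 0.003 m and angle between the z axis of lid and the z axis of pot, either way round below 0.06 rad and angle between each of lid, pot's own z axis and vertical below 0.07 rad and height (world z) of pot below 0.012 m and horizontal distance between pot and carton below 0.05 m and linear speed of lid below 0.02 m/s and contact force between the fingers and lid below 0.05 N and value of joint each of flap_inner, flap_outer above 1 rad), for 0.2 s.
2. the plain inner flap is folded flat while the labelled outer flap is still open (value of joint flap_inner below 0.15 rad and value of joint flap_outer above 0.8 rad), for 0.1 s.
At the end, for the whole second after the job is handed in: Lid seated on the box's rim (flange within 5 mm sideways, 3 mm in height, 0.06 rad of the rim; within 0.07 rad of level), released and still; box upright on the carton floor within 50 mm of its middle; both flaps within 0.15 rad of flat (horizontal distance between lid_seat and pot_rim below 0.005 m and z of lid_seat in the frame of pot_rim between -0.003 and 0.003 m and angle between the z axis of lid and the z axis of pot, either way round below 0.06 rad and angle between each of lid, pot's own z axis and vertical below 0.07 rad and height (world z) of pot below 0.012 m and horizontal distance between pot and carton below 0.05 m and linear speed of lid below 0.02 m/s and contact force between the fingers and lid below 0.05 N and value of joint each of flap_inner, flap_outer below 0.15 rad); the robot touches nothing.
It fails at once if the lid is dropped or forced onto the box (more than 40 N) (contact force between lid and pot above 40 N).
It fails at once if the box is tipped by more than 0.35 rad (angle between pot's own z axis and vertical above 0.35 rad).
It fails at once if a bystander is moved by more than 30 mm (distance of any of dark_lid, glue, varnish, toy_car, screwdriver, sanding_block, wheels, hammer from where it was at the start of the episode above 0.03 m).
It also fails if it takes over 61 s, if anything falls off the work surface, if the arm or the gripper's body presses on something with over 40 N, if the wrist force passes 120 N, or if a joint passes its speed limit or range.

## Robot

A 7-joint arm with a two-finger parallel gripper is mounted at the origin on the work surface. World frame = base frame: x ahead of the robot, y to its left, z up, the work surface at z = 0. Lengths are in mm, angles in rad, forces in N, time in s.
With the tool pointing down it reaches from about 425 to 875 mm from the base axis. Payload 4.7 kg.
Tool frame: the origin (TCP) lies midway between the tips of the shut fingers; the grasp point (between the pads) lies 19 mm behind it; z points along the fingers, y is the line along which they close (so a half turn about z gives the same grasp; the last joint's range is limited). The gripper opens to 87 mm and grips with 3 to 60 N. Pads are 19 mm wide; open, the fingers measure 117 mm over their backs; the gripper's body (75 mm by 190 mm) begins 51 mm behind the grasp point.
Start: joints at [-1.167, 0.321, -0.07, 1.45, 0.023, 1.371, -0.057], TCP at [247.033, 601.252, 193.787] pointing down, gripper open.
Joint ranges: [-2.86, 2.86], [-0.3, 2.09], [-1.38, 1.24], [0.06, 2.45], [-1.56, 4.7], [0.09, 2.05], [-2.69, 2.69]. Speed limits (rad/s): [2.57, 2.57, 3.14, 3.14, 3.14, 3.14, 3.14].

## Interface

Orientations are given as a unit quaternion [x, y, z, w].
In Python, from cell import read_state, get_image, camera_model, finish_job gives the robot as it stands.
- The arm moves only by the shell command python3 -m jog 'ROWS' [FORCE]. ROWS is JSON, a list of rows, each a list of 3 entries, a list of its own where there are three numbers: the shift along the tool's x, y, z in m, then the turn, a rotation vector about the tool's x, y, z in rad, then the closure in counts, from 0 (fully open) to 255 (shut). A call has 1 to 8 rows; each row shifts and turns the commanded pose from where the row before left it, along the tool's axes as they then stand; what a row does not reach is not made up. A row lasts 1/12 s, in which the tool goes at most 41.7 mm and 7.16 degrees, less where a joint would pass 70% of its speed; a pose out of reach is approached as far as the arm can. A call with a gripper value outside its range is refused whole. The fingers move at their own pace and stop on an object; FORCE is the grip in N (left out, the last holds). Time passes only in rows, so rows that do not move let the fingers close. It gives the time, the measured TCP pose, the force, the opening and the grip force at its end, in the units of the state.
- read_state(): the state, without advancing time (a new reading comes with each control period).
- get_image(name): name is "scene" or "top"; returns (picture, depth): 480x640x3 uint8, red, green, blue; 480x640 float32, mm along the optical axis (not along the pixel's ray), 0 where there is no reading.
- camera_model(name): a dict with "intrinsics" (3x3 intrinsics, pixels), "world_to_cam" (4x4, takes a point from world to camera coordinates). Camera axes: x right, y down, z forward; pixel columns grow to the right and rows downward; lengths in mm; the calibration is good to about 2 mm. A picture is of the moment at which its call begins. camera_model takes no time and is no camera call.
- finish_job(): hands the job in; it is judged then, once.
The state is a dict: "time": time; "joints": joint angles; "qvel": joint speeds; "tau": joint torques, N m; "ee_pos": TCP position; "tool_rot": TCP orientation; "force": force on the tool from outside, world axes, zero at the start; "moment": the same for the moment, N m; "grip_width": finger opening in mm; "grip_force": force on a finger pad.
Only numpy, scipy, OpenCV 4.12 (cv2) and the standard library are available. Lean on these libraries where they do the work, as an engineer would, in place of code of your own. Each camera call takes 0.05 s, during which the arm holds its last target. There are 200 camera calls.

## Working session

There is one attempt and no reset: what is moved stays moved. The work goes in short steps, Python scripts to look and compute and a shell command to move; the robot and the scene stay as the last step left them, time stands still between calls to the robot, and variables do not carry over. Pictures are saved under pics/ and viewed, at most 10 in all, crops included, and the job is handed in when it is done.

```bash
ls; mkdir -p pics
cat > h.py <<'E'
import numpy as np,cv2
from cell import *
def snap(n,f=None):
    im,d=get_image(n)
    np.savez(f'/tmp/{n}.npz',im=im,d=d)
    if f: cv2.imwrite('pics/'+f,im[:,:,::-1])
    return im,d
def pts(n,d):
    c=camera_model(n);K=np.array(c['intrinsics']);T=np.linalg.inv(np.array(c['world_to_cam']))
    v,u=np.mgrid[:480,:640]
    P=np.stack([(u-K[0,2])/K[0,0]*d,(v-K[1,2])/K[1,1]*d,d,np.ones_like(d)],-1)
    return (P@T.T)[...,:3]
E
python3 - <<'E'
from h import *
for n in('scene','top'):
    snap(n,n+'1.png'); c=camera_model(n); print(np.round(np.linalg.inv(np.array(c['world_to_cam'])),2).tolist())
s=read_state();print(s['time'],s['ee_pos'],s['tool_rot'],s['grip_width'],s['force'])
E
```

```text
pics
[[0.73, 0.42, -0.54, 1428.73], [0.68, -0.47, 0.56, -864.59], [-0.02, -0.77, -0.63, 1076.4], [0.0, 0.0, 0.0, 1.0]]
[[-0.02, -0.99, 0.17, 421.9], [-1.0, 0.02, -0.02, -3.48], [0.02, -0.17, -0.99, 1187.18], [0.0, 0.0, 0.0, 1.0]]
0.1 [246.80888679 600.73107931 192.74557411] [ 1.93627854e-01  9.81074657e-01 -8.69737261e-04 -1.22707382e-04] 87.13938799395842 [ 0.39889304  0.17936384 -0.4254658 ]
```

View pics/scene1.png

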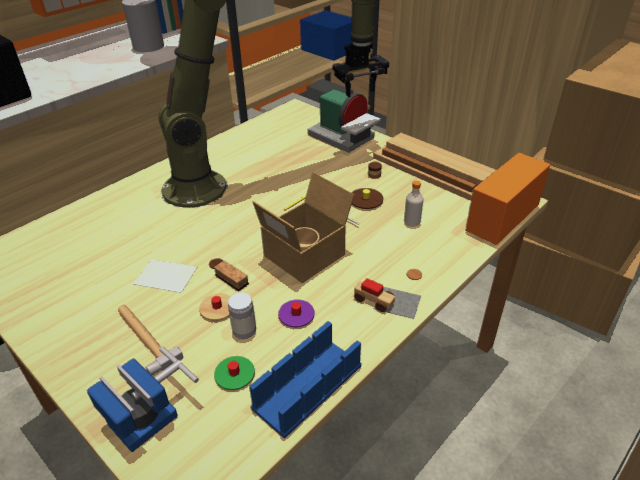

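View pics/top1.png

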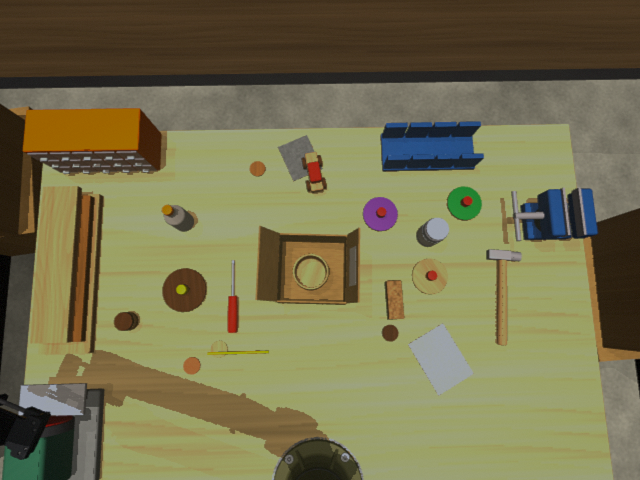

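The top view shows the carton at (308,270), with the pot inside at (311,271). The plain flap is on the left (268,262), the labelled flap on the right (352,266), and the pale lid with the red knob at (431,276). The neighbours are the cork block at (395,300) and the steel can at (433,232).

```bash
cat > m.py <<'E'
from h import *
z=np.load('/tmp/top.npz');im,d=z['im'],z['d'];P=pts('top',d)
hsv=cv2.cvtColor(im,cv2.COLOR_RGB2HSV)
def box(u0,v0,u1,v1):
    m=np.zeros((480,640),bool);m[v0:v1,u0:u1]=1;return m
Z=P[...,2];ok=d>0
print('bench z',np.median(Z[ok&box(480,380,560,420)]))
def circ(n,m):
    q=P[m][:,:2].astype(np.float32);c,r=cv2.minEnclosingCircle(q);print(n,m.sum(),np.round(P[m].mean(0),1),'circ',np.round(c,1),round(r,1),'z',np.round(np.percentile(Z[m],[5,50,95]),1))
b=box(408,252,452,300)&ok
red=((hsv[...,0]<8)|(hsv[...,0]>172))&(hsv[...,1]>150)
circ('knobtop',b&red&(Z>34)); circ('flange',b&(Z>9)&(Z<17))
b=box(285,245,340,298)&ok
circ('potrim',b&(Z>60)&(Z<72))
# flaps and rim
for n,bb in(('inner',box(250,215,290,310)),('outer',box(335,215,370,310))):
    m=bb&ok&(Z>112)
    q=P[m]
    print(n,m.sum(),np.round(q.min(0)),np.round(q.max(0)))
    for lo in range(112,200,12):
        k=q[(q[:,2]>=lo)&(q[:,2]<lo+12)]
        if len(k)>5: print(lo,len(k),np.round(np.median(k,0),1),'x',np.round(np.percentile(k[:,0],[2,98])),'y',np.round(np.percentile(k[:,1],[5,95])))
for n,bb in (('frontrim',box(275,228,345,245)),('backrim',box(275,290,345,312))):
    m=bb&ok&(Z>95)&(Z<116);q=P[m]
    if len(q)>4:
        print(n,len(q),np.round(np.median(q,0),1),np.round(q.min(0)),np.round(q.max(0)),'slope dx/dy',np.polyfit(q[:,1],q[:,0],1))
for n,u,v in(('can',433,228),('cork',395,300),('hammerhead',503,255),('screwdriver',233,315),('darklid',182,290),('purple',381,213),('green',466,202),('glue',168,211)):
    print(n,np.round(P[v,u]))
E
python3 m.py
```

```text
bench z -0.1932659940960093
knobtop 69 [ 516.4 -312.7   38.9] circ [ 516.3 -312.4] 12.4 z [35.7 39.2 41.8]
flange 835 [ 516.3 -312.5   12.9] circ [ 516.7 -313. ] 48.2 z [ 9.8 12.9 16.1]
potrim 212 [532.1   6.   65.2] circ [531.6   6.1] 46.0 z [61.6 65.2 68.7]
inner 1498 [455.  56. 112.] [625. 128. 205.]
112 172 [538.2  87.6 118.7] x [457. 620.] y [83. 93.]
124 170 [536.9  92.2 130.1] x [460. 620.] y [87. 97.]
136 179 [542.6  97.4 142.5] x [461. 621.] y [ 93. 102.]
148 189 [537.1 102.  154. ] x [462. 619.] y [ 97. 106.]
160 196 [541.1 107.3 166. ] x [459. 621.] y [102. 112.]
172 189 [536.7 112.  178.3] x [462. 621.] y [108. 117.]
184 215 [539.9 116.6 190. ] x [462. 621.] y [112. 122.]
196 188 [541.5 121.6 199.1] x [461. 622.] y [117. 126.]
outer 982 [ 447. -108.  112.] [615. -58. 214.]
112 60 [515.7 -81.7 120.1] x [450. 615.] y [-87. -79.]
124 95 [538.3 -85.2 129.5] x [452. 609.] y [-89. -81.]
136 94 [522.6 -86.9 142. ] x [453. 612.] y [-92. -83.]
148 101 [530.8 -89.4 154.2] x [451. 608.] y [-94. -85.]
160 110 [530.1 -91.8 166.3] x [454. 610.] y [-97. -88.]
172 108 [528.7 -94.6 177.6] x [450. 611.] y [-99. -90.]
184 131 [527.8 -96.8 190.2] x [450. 611.] y [-102.  -93.]
196 153 [ 522.8 -100.6  203.6] x [449. 609.] y [-106.  -97.]
frontrim 190 [617.8   6.4 108.3] [597. -81.  96.] [624.  83. 116.] slope dx/dy [1.62007561e-02 6.17163376e+02]
backrim 140 [453.2  16.9 109.4] [448. -75.  96.] [483.  91. 116.] slope dx/dy [9.76381014e-02 4.53364930e+02]
can [ 628. -304.  109.]
cork [ 454. -213.   36.]
hammerhead [ 567. -512.   24.]
screwdriver [426. 208.  25.]
darklid [492. 336.  43.]
purple [ 686. -187.   37.]
green [ 710. -417.   43.]
glue [676. 344. 148.]
```

```bash
python3 -m jog '[[[0,0,-0.02],[0,0,0.12],0],[[0,0,-0.02],[0,0,0.12],0],[[0,0,-0.02],[0,0,0.12],0],[[0,0,-0.02],[0,0,0.12],0],[[0,0,-0.02],[0,0,0.12],0],[[0,0,-0.02],[0,0,0.12],0],[[0,0,-0.01],[0,0,0.12],0],[[0,0,0],[0,0,0.12],0]]' 
python3 -m jog '[[[0,0,0],[0,0,0.11],0],[[0,0,0],[0,0,0.11],0],[[0,0,0],[0,0,0],0]]'
```

```text
time: 0.77
ee_pos: [247.4, 602.2, 326.7]
tool_rot: [0.627, 0.779, 0.002, -0.001]
force: [-0.3, -0.0, 0.2]
grip_width: 87.2
grip_force: 0.0
time: 1.02
ee_pos: [247.0, 601.0, 323.2]
tool_rot: [0.708, 0.706, -0.0, 0.0]
force: [0.0, 0.9, 0.7]
grip_width: 87.1
grip_force: 0.0
```

```bash
python3 -m jog '[[[-0.031,0.0208,0],[0,0,0],0],[[-0.031,0.0208,0],[0,0,0],0],[[-0.031,0.0208,0],[0,0,0],0],[[-0.031,0.0208,0],[0,0,0],0],[[-0.031,0.0208,0],[0,0,0],0],[[-0.031,0.0208,0],[0,0,0],0],[[-0.031,0.0208,0],[0,0,0],0],[[-0.031,0.0208,0],[0,0,0],0]]' |head -2
python3 -m jog '[[[-0.031,0.0208,0],[0,0,0],0],[[-0.031,0.0208,0],[0,0,0],0],[[-0.031,0.0208,0],[0,0,0],0],[[-0.031,0.0208,0],[0,0,0],0],[[-0.031,0.0208,0],[0,0,0],0],[[-0.038,0,0],[0,0,0],0],[[-0.038,0,0],[0,0,0],0],[[-0.038,0,0],[0,0,0],0]]' |head -2
python3 -m jog '[[[-0.038,0,0],[0,0,0],0],[[-0.038,0,0],[0,0,0],0],[[-0.038,0,0],[0,0,0],0],[[-0.038,0,0],[0,0,0],0],[[-0.038,0,0],[0,0,0],0],[[-0.038,0,0],[0,0,0],0],[[-0.038,0,0],[0,0,0],0],[[-0.038,0,0],[0,0,0],0]]' |head -2
python3 -m jog '[[[-0.038,0,0],[0,0,0],0],[[-0.038,0,0],[0,0,0],0],[[-0.019,0,0],[0,0,0],0],[[0,0,0.014],[0,0,0.12],0],[[0,0,0.014],[0,0,0.12],0],[[0,0,0.014],[0,0,0.12],0],[[0,0,0.014],[0,0,0.12],0],[[0,0,0.014],[0,0,0.12],0]]' |head -3
python3 -m jog '[[[0,0,0.016],[0,0,0.12],0],[[0,0,0.016],[0,0,0.12],0],[[0,0,0.016],[0,0,0.12],0],[[0,0,0.016],[0,0,0.12],0],[[0,0,0.016],[0,0,0.12],0],[[0,0,0.016],[0,0,0.12],0],[[0,0,0.016],[0,0,0.12],0],[[0,0,0.016],[0,0,0.12],0]]' 
python3 -m jog '[[[0,0,0],[0,0,0.01],0],[[0,0,0],[0,0,0],0]]'
```

```text
time: 1.68
ee_pos: [414.3, 351.6, 323.6]
time: 2.35
ee_pos: [517.7, 82.6, 323.2]
time: 3.02
ee_pos: [517.8, -221.1, 323.8]
time: 3.68
ee_pos: [518.2, -314.3, 252.7]
tool_rot: [0.885, 0.466, -0.0, -0.0]
time: 4.35
ee_pos: [518.2, -314.1, 124.7]
tool_rot: [1.0, 0.005, -0.0, -0.0]
force: [0.1, -0.4, 0.3]
grip_width: 87.1
grip_force: 0.0
time: 4.52
ee_pos: [517.8, -313.9, 125.0]
tool_rot: [1.0, 0.003, -0.001, -0.0]
force: [0.4, 0.3, 0.2]
grip_width: 86.8
grip_force: 0.0
```

```bash
python3 -m jog '[[[-0.001,-0.001,0.03],[0,0,0],0],[[0,0,0.03],[0,0,0],0],[[0,0,0.03],[0,0,0],60],[[0,0,0.014],[0,0,0],100],[[0,0,0.005],[0,0,0],120],[[0,0,0],[0,0,0],120],[[0,0,0],[0,0,0],120]]' 15
python3 -m jog '[[[0,0,0],[0,0,0],200],[[0,0,0],[0,0,0],255],[[0,0,0],[0,0,0],255],[[0,0,0],[0,0,0],255],[[0,0,0],[0,0,0],255],[[0,0,0],[0,0,0],255]]' 15
```

```text
time: 5.1
ee_pos: [518.4, -314.5, 18.5]
tool_rot: [1.0, 0.001, 0.001, 0.001]
force: [-0.1, 0.7, 0.4]
grip_width: 61.1
grip_force: 0.0
time: 5.6
ee_pos: [517.5, -313.4, 16.9]
tool_rot: [1.0, 0.001, 0.0, -0.0]
force: [-0.1, -0.1, 0.0]
grip_width: 21.3
grip_force: 0.0
```

Run:
```python
from h import *
a,_=snap('scene');b,_=snap('top')
o=np.hstack([cv2.resize(a[250:350,160:290],(390,300),interpolation=2),cv2.resize(b[220:320,370:500],(390,300),interpolation=2)])
cv2.imwrite('pics/g1.png',o[:,:,::-1]);s=read_state();print(s['grip_width'],s['grip_force'],s['ee_pos'],s['force'])
```

```text
13.236020942160078 0.0 [ 517.40949923 -313.41872664   16.78062487] [-0.06509465  0.23995082  0.36690991]
```

View pics/g1.png

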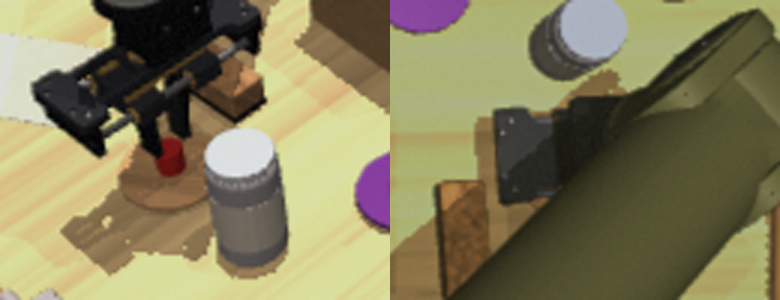

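The fingers look to be behind or above the knob, not around it. I'll measure the knob and finger tips with the scene depth.

Run:
```python
from h import *
z=np.load('/tmp/scene.npz');im,d=z['im'],z['d'];P=pts('scene',d);Z=P[...,2]
hsv=cv2.cvtColor(im,cv2.COLOR_RGB2HSV)
b=np.zeros((480,640),bool);b[280:330,195:240]=1
red=((hsv[...,0]<8)|(hsv[...,0]>172))&(hsv[...,1]>150)&b&(d>0)
q=P[red];print('knob',len(q),q.mean(0),q.min(0),q.max(0))
t=red&(Z>36);print('knob top',t.sum(),P[t].mean(0),P[t].min(0),P[t].max(0))
dark=b&(hsv[...,2]<60)&(d>0)&(Z>5);
for lo in range(5,80,8):
    k=P[dark&(Z>=lo)&(Z<lo+8)]
    if len(k):print(lo,len(k),k.mean(0).round(),k.min(0).round(),k.max(0).round())
fl=np.zeros((480,640),bool);fl[280:330,190:245]=1
m=fl&(d>0)&(Z>10)&(Z<16)&(im[...,0]>120)
q=P[m];print('flange',len(q),q.min(0).round(),q.max(0).round())
```

```text
knob 100 [ 522.8554595  -314.72588841   30.46085119] [ 490.54970235 -326.87357214    8.89461635] [ 531.77769185 -284.17702263   61.35767991]
knob top 40 [ 521.1182064  -312.77735145   39.3074371 ] [ 506.8346737  -325.99884008   36.02844371] [ 531.77769185 -301.90389953   61.35767991]
5 22 [ 479. -232.    8.] [ 450. -235.    5.] [ 508. -230.   12.]
37 1 [ 514. -301.   44.] [ 514. -301.   44.] [ 514. -301.   44.]
45 16 [ 524. -315.   50.] [ 507. -334.   46.] [ 530. -295.   53.]
53 27 [ 522. -318.   57.] [ 509. -335.   53.] [ 531. -294.   61.]
61 29 [ 523. -313.   65.] [ 510. -335.   61.] [ 532. -293.   69.]
69 30 [ 524. -311.   73.] [ 510. -335.   69.] [ 532. -293.   77.]
77 24 [ 524. -317.   81.] [ 512. -337.   77.] [ 531. -292.   85.]
flange 266 [ 471. -359.   10.] [ 564. -267.   16.]
```

```bash
python3 -m jog '[[[0,0,0],[0,0,0],255],[[0,0,0],[0,0,0],255],[[0,0,0],[0,0,0],255],[[0,0,0],[0,0,0],255]]' 15
cat > tip.py <<'E'
from h import *
im,d=snap('scene');P=pts('scene',d);Z=P[...,2]
s=read_state();e=np.array(s['ee_pos']);print(e,s['grip_width'],s['grip_force'])
hsv=cv2.cvtColor(im,cv2.COLOR_RGB2HSV)
m=(hsv[...,2]<60)&(d>0)&(np.linalg.norm(P[...,:2]-e[:2],axis=-1)<35)&(Z>8)&(Z<e[2]+70)
for lo in range(int(e[2])-10,int(e[2])+60,6):
    k=P[m&(Z>=lo)&(Z<lo+6)]
    if len(k):print(lo,len(k),k.mean(0).round(),k.min(0).round(),k.max(0).round())
E
python3 tip.py
```

```text
time: 6.03
ee_pos: [517.3, -313.5, 16.7]
tool_rot: [1.0, 0.001, -0.0, -0.0]
force: [-0.7, -0.6, 0.8]
grip_width: 0.5
grip_force: 0.0
[ 517.31014911 -313.46517609   16.70266858] 0.41167985673705726 0.0
36 1 [ 521. -311.   38.] [ 521. -311.   38.] [ 521. -311.   38.]
42 8 [ 524. -315.   47.] [ 517. -322.   45.] [ 528. -305.   48.]
48 14 [ 521. -316.   51.] [ 509. -323.   49.] [ 529. -304.   54.]
54 17 [ 525. -317.   57.] [ 510. -324.   54.] [ 532. -305.   59.]
60 13 [ 524. -316.   63.] [ 513. -324.   60.] [ 531. -305.   66.]
66 13 [ 525. -315.   68.] [ 513. -323.   66.] [ 530. -307.   71.]
72 19 [ 527. -314.   74.] [ 518. -325.   72.] [ 533. -303.   77.]
```

The fingertips are really about 27 mm above the reported TCP height: they measure z≈44 where the reading says 17. I'll correct for that by reopening and going lower.

```bash
python3 -m jog '[[[0,0,0],[0,0,0],0],[[0,0,0],[0,0,0],0],[[0,0,0],[0,0,0],0],[[0,0,0],[0,0,0],0],[[0,0,0],[0,0,0],0],[[0,0,0],[0,0,0],0]]' | grep width
python3 -m jog '[[[0,0,0.008],[0,0,0],90],[[0,0,0.008],[0,0,0],90],[[0,0,0.005],[0,0,0],90],[[0,0,0.003],[0,0,0],90],[[0,0,0],[0,0,0],90]]'
python3 tip.py
```

```text
grip_width: 32.3
time: 7.0
ee_pos: [516.6, -313.0, -8.5]
tool_rot: [1.0, 0.001, -0.001, -0.0]
force: [-0.0, -0.2, 0.6]
grip_width: 55.1
grip_force: 0.0
[ 516.90211793 -313.34870944   -7.91883608] 55.60251685295051 0.0
13 2 [ 503. -324.   16.] [ 483. -340.   14.] [ 524. -308.   17.]
19 10 [ 522. -308.   23.] [ 512. -347.   21.] [ 528. -280.   25.]
25 7 [ 523. -293.   29.] [ 515. -343.   26.] [ 528. -282.   31.]
31 15 [ 521. -304.   34.] [ 509. -347.   31.] [ 527. -281.   35.]
37 13 [ 524. -303.   41.] [ 514. -345.   37.] [ 529. -282.   43.]
43 9 [ 520. -290.   46.] [ 508. -343.   43.] [ 528. -281.   49.]
49 13 [ 524. -302.   52.] [ 512. -347.   49.] [ 531. -280.   55.]
```

```bash
python3 -m jog '[[[0,0,0.001],[0,0,0],255],[[0,0,0],[0,0,0],255],[[0,0,0],[0,0,0],255],[[0,0,0],[0,0,0],255],[[0,0,0],[0,0,0],255],[[0,0,0],[0,0,0],255],[[0,0,0],[0,0,0],255]]' 20
```

```text
time: 7.63
ee_pos: [517.5, -313.5, -8.1]
tool_rot: [1.0, 0.001, 0.0, -0.0]
force: [0.5, 0.6, 1.0]
grip_width: 25.3
grip_force: 20.0
```

```bash
python3 -m jog '[[[0,0,-0.01],[0,0,0],255],[[0,0,-0.02],[0,0,0],255],[[0,0,-0.025],[0,0,0],255],[[0,0,-0.025],[0,0,0],255],[[0,0,-0.025],[0,0,0],255],[[0,0,-0.025],[0,0,0],255],[[0,0,-0.025],[0,0,0],255],[[0,0,-0.025],[0,0,0],255]]' 
python3 -m jog '[[[0,0,-0.01],[0,0,-0.11],255],[[0,0,-0.01],[0,0,-0.11],255],[[0,0,-0.01],[0,0,-0.11],255],[[0,0,-0.01],[0,0,-0.11],255],[[0,0,-0.01],[0,0,-0.11],255],[[0,0,-0.01],[0,0,-0.11],255],[[0,0,-0.01],[0,0,-0.11],255],[[0,0,-0.01],[0,0,-0.11],255]]' |grep ee
python3 -m jog '[[[0,0,0],[0,0,-0.11],255],[[0,0,0],[0,0,-0.11],255],[[0,0,0],[0,0,-0.11],255],[[0,0,0],[0,0,-0.11],255],[[0,0,0],[0,0,-0.11],255],[[0,0,0],[0,0,-0.11],255],[[0,0,0],[0,0,-0.0308],255],[[0,0,0],[0,0,0],255]]'
python3 - <<'E'
from h import *
im,d=snap('scene');P=pts('scene',d);e=np.array(read_state()['ee_pos'])
r=np.linalg.norm(P[...,:2]-e[:2],axis=-1)
hsv=cv2.cvtColor(im,cv2.COLOR_RGB2HSV)
m=(d>0)&(r<60)&(P[...,2]>e[2]-5)&(P[...,2]<e[2]+28)&(hsv[...,2]>70)&(hsv[...,1]<170)
q=P[m];print(len(q),q.min(0),q.max(0))
top=q[(q[:,2]>e[2]+18)&(q[:,2]<e[2]+25)];print(len(top),cv2.minEnclosingCircle(top[:,:2].astype(np.float32)),np.percentile(top[:,2],[5,50,95]))
A=np.c_[top[:,:2],np.ones(len(top))];print('plane',np.linalg.lstsq(A,top[:,2],rcond=None)[0][:2])
E
```

```text
time: 8.3
ee_pos: [516.9, -313.5, 173.5]
tool_rot: [1.0, 0.001, 0.0, -0.0]
force: [0.3, -0.2, -1.4]
grip_width: 25.5
grip_force: 20.0
ee_pos: [516.8, -313.7, 252.8]
time: 9.63
ee_pos: [516.8, -313.8, 252.3]
tool_rot: [0.707, 0.708, 0.0, 0.0]
force: [-0.4, -0.3, 0.2]
grip_width: 25.7
grip_force: 20.0
601 [ 466.74195987 -362.71839812  264.12494173] [ 567.06334593 -266.84770616  279.56679101]
539 ((519.171630859375, -316.33062744140625), 49.506744384765625) [270.63764947 273.16941249 275.67956017]
plane [ 0.00181825 -0.00425299]
```

```bash
python3 -m jog '[[[0.02,0.0155,0],[0,0,0],255],[[0.0375,0,0],[0,0,0],255],[[0.0375,0,0],[0,0,0],255],[[0.0375,0,0],[0,0,0],255],[[0.0375,0,0],[0,0,0],255],[[0.0375,0,0],[0,0,0],255],[[0.0375,0,0],[0,0,0],255],[[0.0375,0,0],[0,0,0],255]]' |grep ee
python3 -m jog '[[[0.0255,0,0],[0,0,0],255],[[0.011,0,0],[0,0,0],255],[[0,0,0.03],[0,0,0],255],[[0,0,0.035],[0,0,0],255],[[0,0,0.03],[0,0,0],255],[[0,0,0.02],[0,0,0],255],[[0,0,0.015],[0,0,0],255],[[0,0,0],[0,0,0],255]]'
python3 - <<'E'
from h import *
a,d=snap('scene');b,d2=snap('top')
o=np.hstack([cv2.resize(a[160:290,240:370],(400,400),interpolation=2),cv2.resize(b[210:340,245:375],(400,400),interpolation=2)])
cv2.imwrite('pics/p1.png',o[:,:,::-1])
P=pts('scene',d);e=np.array(read_state()['ee_pos']);print(e)
r=np.linalg.norm(P[...,:2]-e[:2],axis=-1)
for nm,lo,hi in(('lid',e[2]+16,e[2]+26),('rim',60,72)):
    m=(d>0)&(r<60)&(P[...,2]>lo)&(P[...,2]<hi);q=P[m]
    if len(q):print(nm,len(q),q.min(0).round(1),q.max(0).round(1))
E
```

```text
ee_pos: [531.9, -29.5, 252.2]
time: 11.02
ee_pos: [529.6, 3.8, 118.6]
tool_rot: [0.707, 0.707, -0.003, -0.001]
force: [-0.5, 0.8, -1.2]
grip_width: 25.6
grip_force: 20.0
[532.26703633   4.37960335 122.02245662]
lid 304 [485.2 -43.4 138. ] [580.   48.9 147.4]
rim 88 [490.4 -34.9  60. ] [579.   53.3  70.8]
```

View pics/p1.png

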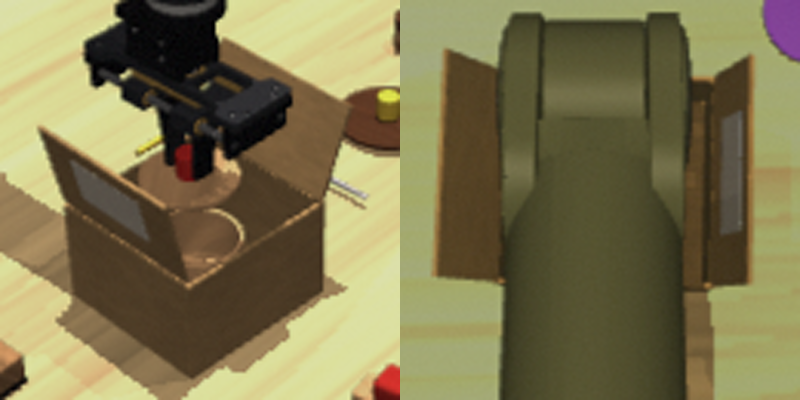

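The lid hovers level over the pot, and the rim's right part is visible around (230,235) in the left crop. I'll fit circles to both.

Run:
```python
from h import *
from scipy.optimize import least_squares as LS
E=[]
for i in range(3):
    a,d=snap('scene');P=pts('scene',d);e=np.array(read_state()['ee_pos']);E.append(e)
    r=np.linalg.norm(P[...,:2]-[532,5],axis=-1)
    m=(d>0)&(r<52)&(abs(P[...,2]-66)<3.5);q=P[m]
    m2=m&(r>38);q=P[m2]
    f=LS(lambda c:np.hypot(q[:,0]-c[0],q[:,1]-c[1])-43.5,[532,5],loss='soft_l1');print('rim',len(q),f.x,np.abs(f.fun).mean())
    m=((d>0)&(r<56)&(abs(P[...,2]-142.5)<5)).astype(np.uint8)
    c=max(cv2.findContours(m,cv2.RETR_EXTERNAL,cv2.CHAIN_APPROX_NONE)[0],key=len)[:,0]
    q=P[c[:,1],c[:,0]];q=q[(q[:,1]-q[:,0]<10-532)|True]
    q=q[np.hypot(q[:,0]-532,q[:,1]-4)>42]
    f=LS(lambda c:np.hypot(q[:,0]-c[0],q[:,1]-c[1])-47.2,[532,5],loss='soft_l1');print('lid',len(q),f.x,np.abs(f.fun).mean())
print(np.array(E).round(1))
```

```text
rim 66 [533.03369194   4.76083095] 1.679413340155187
lid 60 [533.3971085   3.2508601] 1.1926366061896014
rim 72 [533.05420131   4.45364004] 2.010774516080408
lid 61 [533.6809288    3.57610774] 1.3702805496028811
rim 75 [533.89472456   4.28767741] 2.0297137917527746
lid 60 [534.05867567   4.27821944] 1.4212505158063962
[[533.1   4.7 122.9]
 [533.5   5.  123.3]
 [533.5   5.2 123.4]]
```

```bash
python3 -m jog '[[[0.0006,-0.0004,0.01],[0,0,0],255],[[0,0,0.015],[0,0,0],255],[[0,0,0.015],[0,0,0],255],[[0,0,0.012],[0,0,0],255],[[0,0,0.006],[0,0,0],255],[[0,0,0],[0,0,0],255],[[0,0,0],[0,0,0],255]]' 10
python3 -m jog '[[[0,0,0.002],[0,0,0],255],[[0,0,0.002],[0,0,0],255],[[0,0,0],[0,0,0],255],[[0,0,0],[0,0,0],255]]' | egrep 'ee|force'
```

```text
time: 11.85
ee_pos: [532.0, 6.1, 63.8]
tool_rot: [0.707, 0.708, -0.0, 0.0]
force: [0.6, -0.6, -1.4]
grip_width: 26.0
grip_force: 10.0
ee_pos: [532.1, 6.2, 60.0]
force: [-0.2, -0.3, -2.0]
grip_force: 10.0
```

```bash
for i in 1; do python3 -m jog '[[[0,0,0.0015],[0,0,0],255],[[0,0,0.0015],[0,0,0],255],[[0,0,0],[0,0,0],255],[[0,0,0],[0,0,0],255]]' | egrep 'ee|force|width'; done
python3 -m jog '[[[0,0,0.001],[0,0,0],255],[[0,0,0.001],[0,0,0],255],[[0,0,0],[0,0,0],255],[[0,0,0],[0,0,0],255]]' | egrep 'ee|force'
```

```text
ee_pos: [531.8, 6.2, 56.6]
force: [0.3, 0.5, -0.9]
grip_width: 25.7
grip_force: 10.0
ee_pos: [531.8, 6.2, 54.7]
force: [1.1, 0.7, -1.6]
grip_force: 10.0
```

```bash
python3 -m jog '[[[0,0,0.001],[0,0,0],255],[[0,0,0.001],[0,0,0],255],[[0,0,0],[0,0,0],255],[[0,0,0],[0,0,0],255]]' | egrep 'ee|force'
python3 -m jog '[[[0,0,0.001],[0,0,0],255],[[0,0,0],[0,0,0],255],[[0,0,0],[0,0,0],255]]' | egrep 'ee|force'
```

```text
ee_pos: [531.8, 6.1, 52.7]
force: [-0.4, -0.2, -0.5]
grip_force: 10.0
ee_pos: [532.1, 6.1, 51.9]
force: [-0.3, 1.0, -0.5]
grip_force: 10.0
```

```bash
python3 -m jog '[[[0,0,0.001],[0,0,0],255],[[0,0,0],[0,0,0],255],[[0,0,0],[0,0,0],255]]' | egrep 'ee|force'
python3 -m jog '[[[0,0,0],[0,0,0],210],[[0,0,0],[0,0,0],180],[[0,0,0],[0,0,0],150],[[0,0,0],[0,0,0],130],[[0,0,0],[0,0,0],130],[[0,0,0],[0,0,0],130],[[0,0,0],[0,0,0],130]]'
python3 - <<'E'
from h import *
a,d=snap('scene');P=pts('scene',d)
r=np.linalg.norm(P[...,:2]-[532,5],axis=-1)
m=(d>0)&(r<47)&(abs(P[...,2]-73)<10)&(r>17);q=P[m];print(len(q),np.percentile(q[:,2],[10,50,90]));A=np.c_[q[:,:2]-[532,5],np.ones(len(q))];print(np.linalg.lstsq(A,q[:,2],rcond=None)[0])
E
```

```text
ee_pos: [532.1, 6.2, 51.8]
force: [-2.0, -0.3, 6.4]
grip_force: 10.0
time: 14.27
ee_pos: [531.8, 6.2, 50.6]
tool_rot: [0.706, 0.708, -0.0, -0.0]
force: [0.9, -0.7, 0.3]
grip_width: 41.6
grip_force: 0.0
192 [67.85824768 72.66749416 76.32357476]
[-3.40140756e-02  2.13435728e-02  7.33030708e+01]
```

```bash
python3 -m jog '[[[0,0,-0.01],[0,0,0],130],[[0,0,-0.02],[0,0,0],130],[[0,0,-0.03],[0,0,0],130],[[0,0,-0.035],[0,0,0],130],[[0,0,-0.035],[0,0,0],255],[[0,0,-0.035],[0,0,0],255],[[0,0,-0.02],[0,0,0],255],[[0,0,0],[0,0,0],255]]' |grep ee
python3 -m jog '[[[0.03,0.006,0],[0,0,0],255],[[0.03,0,0],[0,0,0],255],[[0.03,0,0],[0,0,0],255],[[0.03,0,0],[0,0,0],255],[[0.03,0,0],[0,0,0],255],[[0.02,0,0],[0,0,0],255],[[0,0,0],[0,0,0],255]]'
python3 - <<'E'
from h import *
from scipy.optimize import least_squares as LS
snap('top');snap('scene','s2.png')
z=np.load('/tmp/top.npz');d=z['d'];P=pts('top',d);r=np.hypot(P[...,0]-532,P[...,1]-6)
m=(d>0)&(r<60)&(abs(P[...,2]-73)<4);q=P[m]
if len(q)>20:print('flange',len(q),cv2.minEnclosingCircle(q[:,:2].astype(np.float32)),np.median(q[:,2]))
m=(d>0)&(r<17)&(P[...,2]>93)&(P[...,2]<106);q=P[m]
if len(q):print('knob',len(q),q.mean(0))
E
```

```text
ee_pos: [534.9, 6.0, 241.9]
time: 15.57
ee_pos: [535.9, 182.5, 234.8]
tool_rot: [0.704, 0.711, -0.0, -0.001]
force: [-0.9, 0.6, -0.3]
grip_width: 0.4
grip_force: 0.0
flange 962 ((531.5316162109375, 5.3049798011779785), 47.923988342285156) 72.66482985779555
knob 83 [531.58700068   4.81642336  98.69397822]
```

View pics/s2.png

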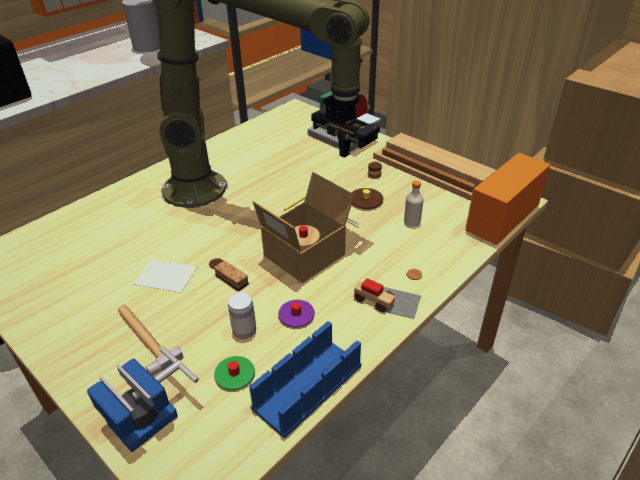

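The lid is seated, with its flange at z 72.7 and the knob centred at (303,232) in the picture. Next is the inner flap, pushed over from outside.

```bash
python3 -m jog '[[[0,0,0.03],[0,0,0],255],[[0,0,0.03],[0,0,0],255],[[0,0,0.03],[0,0,0],255],[[0,0,0.01],[0,0,0],255],[[-0.015,0,0],[0,0,0],255],[[-0.015,0,0],[0,0,0],255],[[-0.012,0,0],[0,0,0],255],[[-0.012,0,0],[0,0,0],255]]'|egrep 'ee|force'
python3 -m jog '[[[-0.01,0,0],[0,0,0],255],[[-0.01,0,0],[0,0,0],255],[[-0.01,0,0],[0,0,0],255],[[-0.01,0,0],[0,0,0],255],[[-0.01,0,0],[0,0,0],255],[[-0.01,0,0],[0,0,0],255],[[0,0,0],[0,0,0],255]]'|egrep 'ee|force'
cat > fl.py <<'E'
from h import *
import sys
snap('top');_,d=snap('scene')
for n in('top','scene'):
    d=np.load(f'/tmp/{n}.npz')['d'];P=pts(n,d)
    for nm,s in(('inner',1),('outer',-1)):
        m=(d>0)&(P[...,0]>(455 if s<0 else 575))&(P[...,0]<(500 if s<0 else 618))&(s*P[...,1]<150)&(P[...,2]>118 )&(P[...,2]<215)&(s*P[...,1]>0)
        q=P[m]
        if len(q)>10:
            k=q[q[:,2]>np.percentile(q[:,2],90)].mean(0);print(n,nm,len(q),'top edge',k.round())
P=pts('top',np.load('/tmp/top.npz')['d'])
for u,v in((290,240),(290,295),(280,240),(330,240),(330,295)):print((u,v),P[v,u].round())
print(read_state()['ee_pos'].round(1))
E
python3 fl.py
```

```text
ee_pos: [539.3, 119.9, 138.1]
force: [-0.1, 0.5, 1.5]
grip_force: 0.4
ee_pos: [537.8, 59.0, 135.8]
force: [-0.7, -1.0, -0.1]
grip_force: 0.0
top outer 273 top edge [ 477. -101.  211.]
scene inner 45 top edge [591.  23. 189.]
scene outer 198 top edge [ 476. -101.  209.]
(290, 240) [525.  29. 582.]
(290, 295) [448.  28. 604.]
(280, 240) [527.  43. 572.]
(330, 240) [614. -48.  44.]
(330, 295) [472. -46.   3.]
[537.8  61.5 135.7]
```

```bash
python3 -m jog '[[[-0.01,0,0.004],[0,0,0],255],[[-0.01,0,0.006],[0,0,0],255],[[-0.01,0,0.007],[0,0,0],255],[[-0.006,0,0.009],[0,0,0],255],[[-0.004,0,0.009],[0,0,0],255],[[0,0,0.006],[0,0,0],255],[[0,0,0.003],[0,0,0],255],[[0,0,0],[0,0,0],255]]'|egrep 'ee|force'
python3 fl.py
```

```text
ee_pos: [537.1, 22.3, 90.6]
force: [-0.4, 0.3, -0.0]
grip_force: 0.0
top outer 274 top edge [ 478. -101.  210.]
scene inner 72 top edge [591.  25. 153.]
scene outer 278 top edge [473. -62. 211.]
(290, 240) [534.  31. 529.]
(290, 295) [449.  30. 576.]
(280, 240) [535.  47. 527.]
(330, 240) [ 422.   -3. 1187.]
(330, 295) [472. -45.   8.]
[537.9  22.6  91.7]
```

```bash
python3 -m jog '[[[0,0,0.002],[0,0,0],255],[[0,0,0],[0,0,0],255],[[0,0,0],[0,0,0],255]]'|egrep 'ee|force'
python3 - <<'E'
from h import *
a,d=snap('scene')
cv2.imwrite('pics/f1.png',cv2.resize(a[160:290,220:380],(640,520),interpolation=2)[:,:,::-1])
P=pts('scene',d)
m=(d>0)&(P[...,0]>560)&(P[...,0]<610)&(P[...,1]>-15)&(P[...,1]<80)&(P[...,2]>95)&(P[...,2]<150);q=P[m];print(len(q),np.percentile(q[:,2],[5,50,95]));print(np.polyfit(q[:,1],q[:,2],1))
E
```

```text
ee_pos: [538.0, 22.4, 90.0]
force: [-0.5, -0.5, 0.6]
grip_force: 0.0
336 [112.68354788 116.6289959  121.10676114]
[-5.75674068e-02  1.18700135e+02]
```

View pics/f1.png

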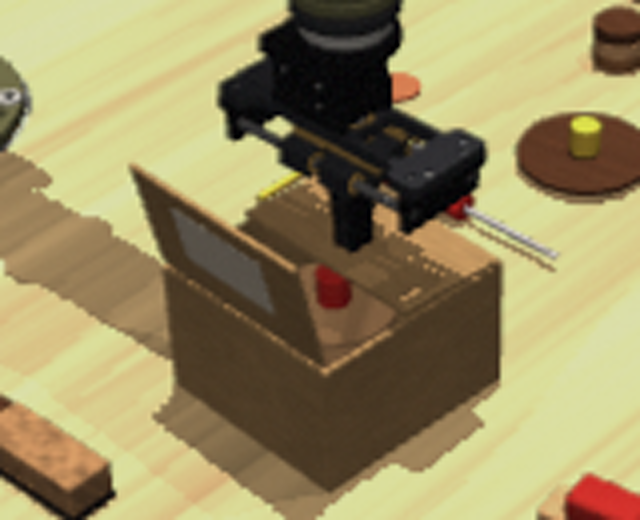

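The inner flap is almost flat, about 0.06 rad up. The knob at (333,285) is still visible under the gap. I'll press 3 mm more and lift away.

```bash
python3 -m jog '[[[0,0,0.001],[0,0,0],255],[[0,0,0.001],[0,0,0],255],[[0,0,0.001],[0,0,0],255],[[0,0,0],[0,0,0],255],[[0,0,0],[0,0,0],255]]'|egrep 'ee|force'
python3 -m jog '[[[0,0,-0.01],[0,0,0],255],[[0,0,-0.025],[0,0,0],255],[[0,0,-0.035],[0,0,0],255],[[0,0,-0.035],[0,0,0],255],[[0,0,-0.035],[0,0,0],255],[[0,0,-0.015],[0,0,0],255],[[0,0,0],[0,0,0],255],[[0,0,0],[0,0,0],255]]'|egrep 'ee|force'
python3 - <<'E'
from h import *
a,d=snap('scene')
P=pts('scene',d)
m=(d>0)&(P[...,0]>480)&(P[...,0]<610)&(P[...,1]>-5)&(P[...,1]<80)&(P[...,2]>95)&(P[...,2]<150);q=P[m];print(len(q),np.percentile(q[:,2],[5,50,95]));print(np.polyfit(q[:,1],q[:,2],1))
E
```

```text
ee_pos: [537.7, 22.1, 86.6]
force: [-0.1, 0.3, 0.8]
grip_force: 0.0
ee_pos: [538.4, 22.1, 243.0]
force: [0.2, 0.5, -0.4]
grip_force: 0.0
815 [110.1356408  114.2315341  118.01168918]
[1.03311838e-02 1.13668640e+02]
```

```bash
python3 -m jog '[[[-0.03,-0.008,0],[0,0,0],255],[[-0.035,0,0],[0,0,0],255],[[-0.035,0,0],[0,0,0],255],[[-0.035,0,0],[0,0,0],255],[[-0.035,0,0],[0,0,0],255],[[-0.018,0,0],[0,0,0],255],[[0,0,0],[0,0,0],255],[[0,0,0],[0,0,0],255]]'|egrep 'ee|force'
python3 -m jog '[[[0,0,0.03],[0,0,0],255],[[0,0,0.03],[0,0,0],255],[[0,0,0.03],[0,0,0],255],[[0,0,0.01],[0,0,0],255],[[0.012,0,0],[0,0,0],255],[[0.012,0,0],[0,0,0],255],[[0.012,0,0],[0,0,0],255],[[0.01,0,0],[0,0,0],255]]'|egrep 'ee|force'
python3 -m jog '[[[0.01,0,0],[0,0,0],255],[[0.01,0,0],[0,0,0],255],[[0.01,0,0],[0,0,0],255],[[0.01,0,0],[0,0,0],255],[[0.01,0,0],[0,0,0],255],[[0.01,0,0],[0,0,0],255],[[0,0,0],[0,0,0],255]]'|egrep 'ee|force'
```

```text
ee_pos: [528.9, -166.8, 240.2]
force: [0.5, 0.0, -0.3]
grip_force: 0.0
ee_pos: [530.3, -117.5, 141.8]
force: [-0.3, 1.2, -0.3]
grip_force: 0.0
ee_pos: [530.0, -56.7, 141.6]
force: [0.8, 1.5, 0.0]
grip_force: 0.0
```

Same arc as before, mirrored: in by 38 mm and down to about 93.

```bash
python3 -m jog '[[[0.01,0,0.004],[0,0,0],255],[[0.01,0,0.006],[0,0,0],255],[[0.009,0,0.007],[0,0,0],255],[[0.006,0,0.009],[0,0,0],255],[[0.004,0,0.009],[0,0,0],255],[[0,0,0.006],[0,0,0],255],[[0,0,0.004],[0,0,0],255],[[0,0,0],[0,0,0],255]]'|egrep 'ee|force'
python3 -m jog '[[[0,0,0.002],[0,0,0],255],[[0,0,0.001],[0,0,0],255],[[0,0,0.001],[0,0,0],255],[[0,0,0],[0,0,0],255],[[0,0,0],[0,0,0],255]]'|egrep 'ee|force'
python3 -m jog '[[[0,0,-0.01],[0,0,0],255],[[0,0,-0.025],[0,0,0],255],[[0,0,-0.035],[0,0,0],255],[[0,0,-0.035],[0,0,0],255],[[0,0,-0.035],[0,0,0],255],[[0,0,-0.015],[0,0,0],255],[[0,0,0],[0,0,0],255],[[0,0,0],[0,0,0],255]]'|egrep 'ee|force'
python3 - <<'E'
from h import *
a,d=snap('scene','end.png')
P=pts('scene',d)
for lo,hi in((-75,5),(20,80)):
    m=(d>0)&(P[...,0]>480)&(P[...,0]<610)&(P[...,1]>lo)&(P[...,1]<hi)&(P[...,2]>95)&(P[...,2]<150);q=P[m];print(len(q),np.percentile(q[:,2],[5,50,95]),np.polyfit(q[:,1],q[:,2],1))
print(read_state()['time'])
E
```

```text
ee_pos: [529.0, -21.2, 95.5]
force: [-0.6, 0.4, 0.8]
grip_force: 0.0
ee_pos: [530.1, -21.0, 93.0]
force: [-0.6, 1.3, -0.5]
grip_force: 0.0
ee_pos: [530.5, -20.9, 249.1]
force: [0.2, 0.1, -0.7]
grip_force: 0.0
844 [116.78437027 120.65534325 124.44950397] [3.12691970e-02 1.21763924e+02]
545 [111.01183557 114.29588495 118.18377247] [-1.34734170e-02  1.15067532e+02]
22.9333
```

View pics/end.png

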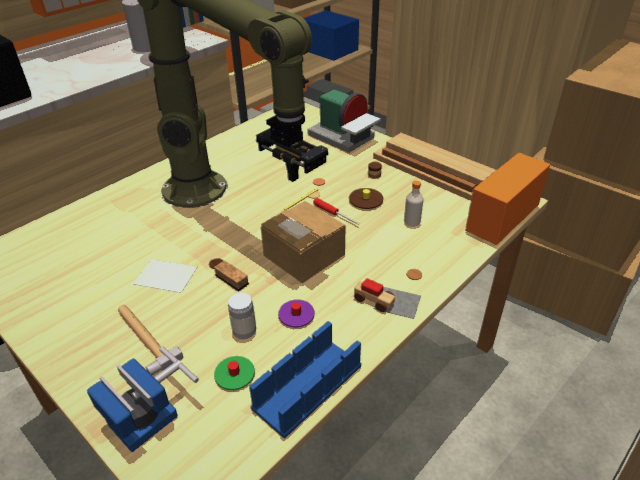

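The carton is closed at (305,238). The labelled flap lies on top at about 0.03 rad, the plain flap is flat, the bystanders are in place and the gripper is clear.

```bash
python3 -c "
from cell import finish_job
print(finish_job())"
```

```text
the job is handed in; nothing more can be done
None
```

I set the lid on the box and let go, folded the plain flap flat and the labelled flap over it (both within about 0.03 rad), and handed the job in at about 23 s; no verdict came back, and I saw the lid seated only before the flaps closed.

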